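# Line up the capacitors by height on the layout board

## Robot

A 6-joint arm with a two-finger parallel gripper is mounted at the origin on the work surface. World frame = base frame: x ahead of the robot, y to its left, z up, the work surface at z = 0. Lengths are in mm, angles in rad, forces in N, time in s.
With the tool pointing down it reaches from about 300 to 825 mm from the base axis. Payload 5.4 kg.
Tool frame: the origin (TCP) lies on the mounting face of the last link; the fingertips stand 190 mm ahead of it and the grasp point (between the pads) lies 171 mm ahead of it; z points along the fingers, y is the line along which they close (so a half turn about z gives the same grasp; the last joint's range is limited). The gripper opens to 92 mm and grips with 3 to 60 N. Pads are 20 mm wide; open, the fingers measure 128 mm over their backs; the gripper's body (75 mm by 189 mm) begins 69 mm behind the grasp point.
Start: joints at [1.05, 0.158, 1.597, -0, 1.386, -0.21], TCP at [175.857, 547.432, 404.701] pointing down, gripper open.
Joint ranges: [-2.91, 2.91], [-0.94, 2.29], [0.18, 2.7], [-1.29, 4.43], [0.17, 2.64], [-3, 3]. Speed limits (rad/s): [2.57, 2.57, 3.14, 3.14, 3.14, 3.14].

## Interface

Orientations are given as a rotation vector (axis times angle).
In Python, from cell import robot, vision gives the robot as it stands.
- The arm moves only by the tool jog_arm, never from a script. Its argument "series" is a list that holds one entry, the list of rows, each a list of 5 numbers: the finger opening in m, from 0 to 0.0919, then the shift along the tool's x, y, z in m, then the turn about the tool's z in degrees. In form: [[[hand, x, y, z, yaw], ...]]. A call has 1 to 5 rows; each row shifts and turns the commanded pose from where the row before left it, along the tool's axes as they then stand; what a row does not reach is not made up. A row lasts 1/12 s, in which the tool goes at most 41.7 mm and 7.16 degrees, less where a joint would pass 70% of its speed; a pose out of reach is approached as far as the arm can. A call is refused whole if a number of a shift passes 0.0417 or a number of a turn 7.16, either way. A call with a gripper value outside its range is refused whole. The fingers move at their own pace and stop on an object; "newtons" is the grip in N (left out, the last holds). Time passes only in rows, so rows that do not move let the fingers close. It gives the time, the measured TCP pose, the force, the opening and the grip force at its end, in the units of the state.
- robot.state(): the state, without advancing time (a new reading comes with each control period).
- vision.read_camera(name): name is "side" or "top" or "wrist"; returns a dict with "image" (480x640x3 uint8, blue, green, red), "z_map" (480x640 float32, mm along the optical axis (not along the pixel's ray), 0 where there is no reading), "fov_y" (degrees; the focal length in pixels is half the picture's height over the tangent of half this angle, whatever the lens; pixels are square), "cx", "cy" (the principal point, pixels), "R" (3x3) and "t" (3): a world point X has camera coordinates R X + t. Camera axes: x right, y down, z forward; pixel columns grow to the right and rows downward; lengths in mm; the calibration is good to about 2 mm. The wrist camera is an equidistant fisheye: a pixel r from the principal point sees the ray r / f radians off the axis. A picture is of the moment at which its call begins.
- robot.finish_job(): hands the job in; it is judged then, once.
Trained networks look in the newest picture that a camera, given by its name, has taken for a name from the list of things; names that differ only in an ending like _2 or _b are one class to them, and where a whole thing is asked for, a point or a joint stands for the part that bears it (a point fixed in the world has none). Each returns a list of dicts, best first, with "confidence" (0 to 1); they miss things now and then, are a little off and sometimes report something else, mostly with a low value. They report only what shows in the picture. A call takes as long as a camera call. They do not tell look-alikes from the thing itself.
- vision.masks_of(camera, name): "pixels" (480x640 bool, what is visible of it) and "xy" ([column, row] in pixels, amid what is visible of it).
The state is a dict: "time": time; "joints": joint angles; "qvel": joint speeds; "tau": joint torques, N m; "ee_pos": TCP position; "eef_rot": TCP orientation; "contact_force": force on the tool from outside, world axes, zero at the start; "wrist_torque": the same for the moment, N m; "finger_gap": finger opening in mm; "grasp_force": force on a finger pad.
Only numpy, scipy, OpenCV 4.12 (cv2) and the standard library are available. Lean on these libraries where they do the work, as an engineer would, in place of code of your own. Each camera call takes 0.05 s, during which the arm holds its last target. There are 200 camera calls.

## Task

Set the four can capacitors out for the next assembly: stand them upright on the four white rings of the green board in order of height, one in the middle of each ring, the shortest on the ring at the red end and the tallest at the other end. Let go of them all, and leave the flux bottle and the solder reel where they stand.

Things in the scene. Friction and masses are not known exactly. Their poses are not given: they have to be found in the camera images.
- black_mid (a point): centre, half-way up, of the can capacitor with the black sleeve: a loose upright cylinder 26 mm in diameter and 32 mm high over all (shortest of the four); its flat foot is 16 mm below this point, the top 4 mm are two small brass terminals 11 mm apart, standing on a flat top of the sleeve's colour; z points up its axis
- yellow_mid (a point): centre, half-way up, of the can capacitor with the yellow sleeve: a loose upright cylinder 30 mm in diameter and 44 mm high over all (second shortest of the four); its flat foot is 22 mm below this point, the top 4 mm are two small brass terminals 11 mm apart, standing on a flat top of the sleeve's colour; z points up its axis
- blue_mid (a point): centre, half-way up, of the can capacitor with the blue sleeve: a loose upright cylinder 34 mm in diameter and 56 mm high over all (second tallest of the four); its flat foot is 28 mm below this point, the top 4 mm are two small brass terminals 11 mm apart, standing on a flat top of the sleeve's colour; z points up its axis
- brown_mid (a point): centre, half-way up, of the can capacitor with the brown sleeve: a loose upright cylinder 38 mm in diameter and 68 mm high over all (tallest of the four); its flat foot is 34 mm below this point, the top 4 mm are two small brass terminals 11 mm apart, standing on a flat top of the sleeve's colour; z points up its axis
- mark1: white ring mark, 46 mm outside diameter, printed on the green board: the ring at the red end of the board, next to the red bar. Origin at the ring's centre on the board's upper face, 8 mm above the bench; y runs along the row away from the red end. The four rings lie in a straight row 66 mm apart on a fixed flat board 80 mm by 290 mm with an aluminium rim, which may lie at any angle
- mark2: white ring mark, 46 mm outside diameter, printed on the green board: the second ring from the red bar. Origin at the ring's centre on the board's upper face, 8 mm above the bench; y runs along the row away from the red end. The four rings lie in a straight row 66 mm apart on a fixed flat board 80 mm by 290 mm with an aluminium rim, which may lie at any angle
- mark3: white ring mark, 46 mm outside diameter, printed on the green board: the third ring from the red bar. Origin at the ring's centre on the board's upper face, 8 mm above the bench; y runs along the row away from the red end. The four rings lie in a straight row 66 mm apart on a fixed flat board 80 mm by 290 mm with an aluminium rim, which may lie at any angle
- mark4: white ring mark, 46 mm outside diameter, printed on the green board: the ring farthest from the red bar, at the plain end. Origin at the ring's centre on the board's upper face, 8 mm above the bench; y runs along the row away from the red end. The four rings lie in a straight row 66 mm apart on a fixed flat board 80 mm by 290 mm with an aluminium rim, which may lie at any angle
- flux: bystander: amber flux bottle with red cap, 40 mm in diameter, 85 mm high, standing loose on the bench; origin at the centre of its underside
- reel: bystander: solder wire reel with blue flanges, 56 mm in diameter, 40 mm high, standing loose on end on the bench; origin at the centre of its underside
There are look-alikes about, which are no part of the job. What is shaped like the part that bears brown_mid but pink or turquoise is not meant.

How it is judged (in metres and radians):
At the end, for the whole second after the job is handed in: Counted from the red end, the capacitors stand in the order 32, 44, 56, 68 mm high (black, yellow, blue, brown), each with its axis within 12 mm of its ring's centre, upright within 0.1 rad, its foot resting on the board (height within 4 mm), all at rest (horizontal distance between black_mid and mark1 below 0.012 m and angle between each of black_mid, yellow_mid, blue_mid, brown_mid's own z axis and vertical below 0.1 rad and height (world z) of black_mid between 0.02 and 0.028 m and linear speed of each of cap_black, cap_yellow, cap_blue, cap_brown below 0.02 m/s and horizontal distance between yellow_mid and mark2 below 0.012 m and height (world z) of yellow_mid between 0.026 and 0.034 m and horizontal distance between blue_mid and mark3 below 0.012 m and height (world z) of blue_mid between 0.032 and 0.04 m and horizontal distance between brown_mid and mark4 below 0.012 m and height (world z) of brown_mid between 0.038 and 0.046 m); the robot touches nothing.
It fails at once if the flux bottle is moved by more than 20 mm or tipped over (distance of flux from where it was at the start of the episode above 0.02 m or angle between flux's own z axis and vertical above 0.3 rad).
It fails at once if the solder reel is moved by more than 20 mm or tipped over (distance of reel from where it was at the start of the episode above 0.02 m or angle between reel's own z axis and vertical above 0.3 rad).
It also fails if it takes over 104 s, if anything falls off the work surface, if the arm or the gripper's body presses on something with over 40 N, if the wrist force passes 120 N, or if a joint passes its speed limit or range.

## Working session

There is one attempt and no reset: what is moved stays moved. The work goes in short steps, Python scripts to look and compute and a tool call to move; the robot and the scene stay as the last step left them, time stands still between calls to the robot, and variables do not carry over. Pictures are saved under pics/ and viewed, at most 14 in all, crops included, and the job is handed in when it is done.

Besides the shell and the picture viewer there is one more tool, called after "Call:" as name([rows], argument=value, ...), one row to a line, values as JSON. jog_arm: Moves the arm, as the interface text tells. Its arguments: {"type":"object","properties":{"series":{"type":"array"},"newtons":{"type":"number"}},"required":["series"]}

```bash
ls; mkdir -p pics; cat > h.py <<'E'
import numpy as np, cv2
from cell import robot, vision
from scipy.spatial.transform import Rotation as Ro
def cam(n):
    c=vision.read_camera(n); c['f']=240/np.tan(np.radians(c['fov_y'])/2); return c
def world(c,u,v,z=None,plane=None):
    x=(u-c['cx'])/c['f'];y=(v-c['cy'])/c['f'];R=np.array(c['R']);t=np.array(c['t'])
    d=R.T@np.array([x,y,1.]);o=-R.T@t
    return o+d*(z if plane is None else (plane-o[2])/d[2])
E
python3 - <<'E'
from h import *
print(robot.state())
for n in ['top','side']:
    c=cam(n); cv2.imwrite(f'pics/{n}0.png',c['image']); print(n,c['fov_y'],-np.array(c['R']).T@c['t'])
    for k in ['black_mid','yellow_mid','blue_mid','brown_mid','mark1','mark2','mark3','mark4','flux','reel']:
        for m in vision.masks_of(n,k)[:4]:
            u,v=m['xy'];z=c['z_map'][int(v),int(u)]
            print(k,round(m['confidence'],2),np.round(m['xy']),m['pixels'].sum(),np.round(world(c,u,v,z)) if z>0 else None)
E
```

```text
pics
{'time': 0.0, 'joints': array([ 1.04988168e+00,  1.59036507e-01,  1.59820444e+00, -2.36911130e-05,
        1.38619093e+00, -2.10077063e-01]), 'qvel': array([ 0.00176315,  0.0014634 ,  0.00248801, -0.00116842, -0.00048094,
        0.0024135 ]), 'tau': array([ 7.50058152e-04, -3.85576487e+01, -3.22105122e+01,  7.00275321e-02,
        3.80164536e-02, -1.57237423e-04]), 'ee_pos': array([175.73938865, 547.19993554, 403.73956414]), 'eef_rot': array([-4.86193897e-01, -3.10309833e+00,  2.71073316e-03]), 'contact_force': array([ 1.06096683,  0.18222952, -0.3018189 ]), 'wrist_torque': array([0.00351581, 0.02386035, 0.04140631]), 'grasp_force': 0.0, 'finger_gap': 92.27739497718245}
top 43.394454434691404 [ 456.1362508   -70.46753172 1209.87587953]
black_mid 0.55 [327. 320.] 163 [ 473. -109.   26.]
yellow_mid 0.54 [406. 250.] 240 [ 612. -261.   45.]
blue_mid 0.68 [398. 324.] 293 [ 468. -243.   52.]
brown_mid 0.92 [329. 256.] 339 [ 594. -110.   68.]
brown_mid 0.7 [278. 258.] 360 [590. -12.  66.]
brown_mid 0.59 [337. 212.] 395 [ 680. -124.   65.]
mark1 0.96 [169. 336.] 442 [438. 197.  13.]
ma
[... 1043 characters left out ...]
212.] 151 [553. 130.   8.]
mark1 0.46 [236. 280.] 318 [ 465. -121.   20.]
mark2 0.57 [299. 213.] 62 [597.   2.  64.]
mark2 0.54 [208. 206.] 147 [430. 186.  10.]
mark2 0.48 [268. 212.] 151 [553. 130.   8.]
mark2 0.46 [236. 280.] 318 [ 465. -121.   20.]
mark3 0.57 [299. 213.] 62 [597.   2.  64.]
mark3 0.54 [208. 206.] 147 [430. 186.  10.]
mark3 0.48 [268. 212.] 151 [553. 130.   8.]
mark3 0.46 [236. 280.] 318 [ 465. -121.   20.]
mark4 0.57 [299. 213.] 62 [597.   2.  64.]
mark4 0.54 [208. 206.] 147 [430. 186.  10.]
mark4 0.48 [268. 212.] 151 [553. 130.   8.]
mark4 0.46 [236. 280.] 318 [ 465. -121.   20.]
flux 0.95 [392. 384.] 1672 [ 626. -427.   54.]
flux 0.65 [348. 320.] 630 [ 614. -278.   32.]
```

View pics/top0.png

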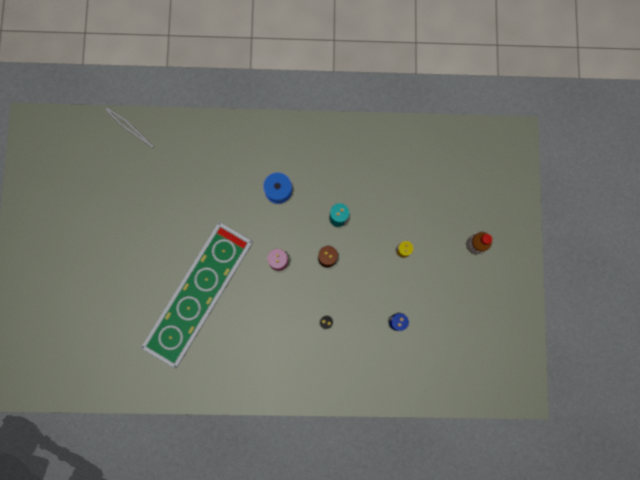

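View pics/side0.png

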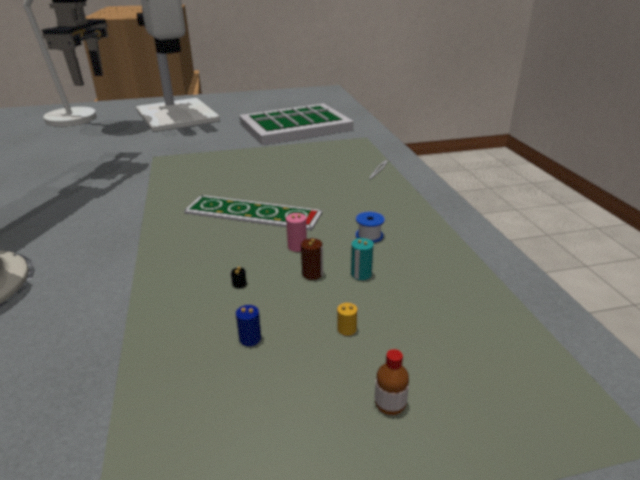

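```bash
python3 - <<'E'
import cv2
i=cv2.imread('pics/top0.png');cv2.imwrite('pics/topc.png',cv2.resize(i[170:370,130:450],None,fx=2.5,fy=2.5,interpolation=2))
E
```

```text
(no output)
```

View pics/topc.png

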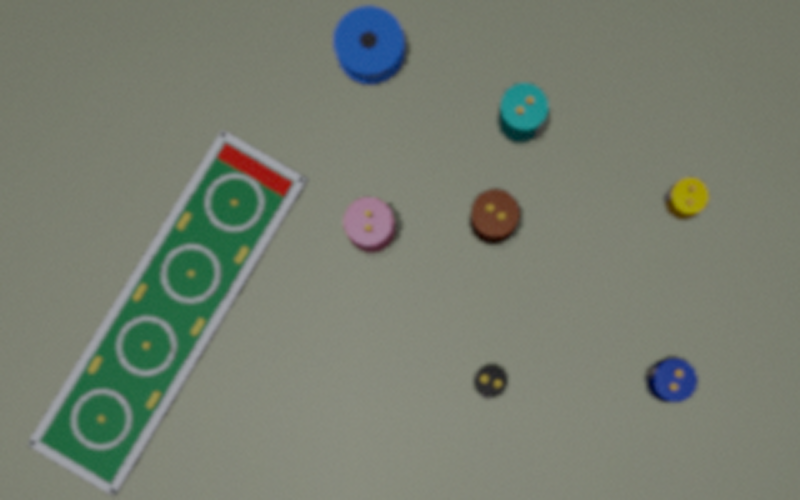

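The top view shows the board with its red bar at (233,237). The rings are at about (224,251), (206,279), (188,308) and (170,337), counted from the red end.

What could be taken for each thing I want:
- **brown:** brown (329,256), pink (278,258) or turquoise (339,212). I choose brown at (329,256), confirmed in the crop.
- **blue:** blue can (399,322) or the reel (278,187). I choose the can.
- **yellow:** only (405,249). The side-view network also called it "flux".
- **black:** only (326,322).

Next I'll refine the positions using both views.

```bash
cat > meas.py <<'E'
from h import *
from scipy.optimize import least_squares
C={n:cam(n) for n in ['top','side']}
def proj(c,X):
    p=X@np.array(c['R']).T+c['t']; return np.c_[p[:,0]/p[:,2]*c['f']+c['cx'],p[:,1]/p[:,2]*c['f']+c['cy']]
sz=dict(black=(13,32),yellow=(15,44),blue=(17,56),brown=(19,68))
g={'black':(473,-109),'yellow':(612,-261),'blue':(468,-243),'brown':(594,-110)}
a=np.linspace(0,2*np.pi,60)
for k,(r,h) in sz.items():
    M={}
    for n in C:
        best=None
        vision_m=vision.masks_of(n,k+'_mid')
        e=proj(C[n],np.array([[*g[k],h/2]]))[0]
        m=min(vision_m,key=lambda m:np.hypot(*(np.array(m['xy'])-e)))
        M[n]=m['pixels']; 
    def bb(n,x):   # silhouette centroid of cylinder with height H
        P=np.concatenate([proj(C[n],np.c_[x[0]+r*np.cos(a),x[1]+r*np.sin(a),np.full(60,z)]) for z in (0,x[2])])
        hu=cv2.convexHull(P.astype(np.float32)); mo=cv2.moments(hu); return np.array([mo['m10']/mo['m00'],mo['m01']/mo['m00']])
    ob={n:np.array(np.nonzero(M[n])[::-1]).mean(1) for n in M}
    f=lambda x:np.concatenate([bb(n,x)-ob[n] for n in M])
    s=least_squares(f,[*g[k],h-4.],diff_step=1e-3)
    c=C['top'];v,u=np.nonzero(M['top']);z=c['z_map'][v,u]
    W=np.array([world(c,*q) for q in zip(u,v,z)]);T=W[W[:,2]>np.median(W[:,2])-8]
    print(k,'2view',np.round(s.x,1),'res',np.round(s.fun,1),'depth top',np.round(T.mean(0),1))
c=C['top']
uv=np.array([(223.6,250.8),(206,279.2),(188.4,308),(170.4,337.2)])
w=np.array([world(c,u,v,plane=8) for u,v in uv]);print('marks',np.round(w,1),np.linalg.norm(np.diff(w,axis=0),axis=1))
hsv=cv2.cvtColor(c['image'],cv2.COLOR_BGR2HSV);m=((hsv[...,0]>50)&(hsv[...,0]<80)&(hsv[...,1]>100)).astype(np.uint8);m[:220]=0;m[370:]=0;m[:,260:]=0
v,u=np.nonzero(m);print('board z',np.median([world(c,*q)[2] for q in zip(u,v,c['z_map'][v,u])]))
s=C['side'];hs=cv2.cvtColor(s['image'],cv2.COLOR_BGR2HSV);print('marks in side',np.round(proj(s,w),1))
mm=[m for m in vision.masks_of('side','mark1')];print([(np.round(m['xy']),np.round(world(s,*m['xy'],plane=8))) for m in mm])
E
python3 meas.py
```

```text
black 2view [ 468.7 -107.    29.9] res [-0.   0.2  0.2 -0. ] depth top [ 469.  -106.7   28.4]
yellow 2view [ 617.2 -260.4   37.9] res [ 0. -0. -0.  0.] depth top [ 616.7 -260.1   39.5]
blue 2view [ 472.5 -246.9   54.1] res [-0.   0.2  0.2 -0. ] depth top [ 472.7 -244.9   60.8]
brown 2view [ 597.4 -107.3   66.4] res [-0.   0.1  0.1 -0. ] depth top [ 596.7 -106.9   67.5]
marks [[608.1  99.    8. ]
 [550.6 131.6   8. ]
 [493.1 163.6   8. ]
 [435.7 196.    8. ]] [66.09728822 65.79033766 65.86345751]
board z 8.930913821990202
marks in side [[295.6 215.5]
 [266.5 211.7]
 [238.3 208.1]
 [210.9 204.6]]
[(array([238., 207.]), array([492., 169.,   8.])), (array([295., 213.]), array([608., 109.,   8.])), (array([207., 204.]), array([427., 200.,   8.])), (array([267., 209.]), array([553., 144.,   8.]))]
```

```bash
python3 - <<'E'
from h import *
R=Ro.from_rotvec(robot.state()['eef_rot']).as_matrix();print(R.round(3));y=R[:,1]
t=[(d,(R@Ro.from_euler('z',d,degrees=True).as_matrix()).round(3)[:,1]) for d in(17.8,-17.8)];print(t)
E
```

```text
[[-0.952  0.306  0.   ]
 [ 0.306  0.952  0.   ]
 [-0.     0.    -1.   ]]
[(17.8, array([0.582, 0.813, 0.   ])), (-17.8, array([0., 1., 0.]))]
```

Call:
jog_arm([
  [[0.07, 0, 0, 0, 0]],
])

```text
time: 1.73
ee_pos: [175.9, 547.4, 404.7]
eef_rot: [0.486, 3.104, -0.0]
contact_force: [-0.4, 0.5, -0.8]
finger_gap: 87.1
grasp_force: 0.0
```

Call:
jog_arm([
  [[0.066, 0, 0, 0.03, -5.93], [0.066, 0, 0, 0.03, -5.93], [0.066, 0, 0, 0.03, -5.93], [0.066, -0.021, -0.0327, 0, 0], [0.066, -0.021, -0.0327, 0, 0]],
])

```text
time: 2.15
ee_pos: [216.9, 481.1, 311.0]
eef_rot: [0.005, -3.137, 0.009]
contact_force: [0.4, -0.1, 1.4]
finger_gap: 65.8
grasp_force: 0.0
```

Call:
jog_arm([
  [[0.066, -0.021, -0.0327, 0, 0], [0.066, -0.021, -0.0327, 0, 0], [0.066, -0.021, -0.0327, 0, 0], [0.066, -0.021, -0.0327, 0, 0], [0.066, -0.021, -0.0327, 0, 0]],
])

```text
time: 2.57
ee_pos: [323.4, 316.9, 314.9]
eef_rot: [-0.0, 3.141, 0.001]
contact_force: [0.7, -0.2, -0.1]
finger_gap: 66.2
grasp_force: 0.0
```

Call:
jog_arm([
  [[0.066, -0.021, -0.0327, 0, 0], [0.066, -0.021, -0.0327, 0, 0], [0.066, -0.021, -0.0327, 0, 0], [0.066, -0.021, -0.0327, 0, 0], [0.066, -0.021, -0.0327, 0, 0]],
])

```text
time: 2.98
ee_pos: [428.4, 153.1, 315.1]
eef_rot: [0.001, 3.141, 0.0]
contact_force: [0.1, 0.7, -0.5]
finger_gap: 65.9
grasp_force: 0.0
```

Call:
jog_arm([
  [[0.066, -0.021, -0.0327, 0, 0], [0.066, -0.021, -0.0327, 0, 0], [0.066, -0.021, -0.0327, 0, 0], [0.066, -0.021, -0.0327, 0, 0], [0.066, -0.021, -0.0327, 0, 0]],
])

```text
time: 3.4
ee_pos: [533.5, -10.5, 314.8]
eef_rot: [0.001, 3.141, 0.0]
contact_force: [-0.5, 0.8, 0.8]
finger_gap: 66.2
grasp_force: 0.0
```

Call:
jog_arm([
  [[0.066, -0.021, -0.0327, 0, 0], [0.066, -0.021, -0.0327, 0, 0], [0.066, -0.021, -0.0327, 0, 0], [0.066, 0, 0, 0, 0], [0.066, 0, 0, 0, 0]],
])

```text
time: 3.82
ee_pos: [596.1, -108.4, 314.4]
eef_rot: [-0.005, -3.141, -0.0]
contact_force: [-0.5, 0.3, -0.2]
finger_gap: 65.7
grasp_force: 0.0
```

```bash
cat > wr.py <<'E'
from h import *
import sys
def ray(c,u,v,plane):
    d=np.array([u-c['cx'],v-c['cy']]);r=np.hypot(*d);th=r/c['f'];q=np.array([*(d/r*np.sin(th)),np.cos(th)])
    R=np.array(c['R']);w=R.T@q;o=-R.T@np.array(c['t']);return o+w*(plane-o[2])/w[2]
def pr(c,X):
    p=np.array(c['R'])@X+c['t'];th=np.arctan2(np.hypot(p[0],p[1]),p[2]);return np.array([c['cx'],c['cy']])+p[:2]/np.hypot(*p[:2])*th*c['f']
E
python3 - <<'E'
from wr import *
c=cam('wrist');c['f']=240/np.tan(np.radians(c['fov_y'])/2);cv2.imwrite('pics/w1.png',c['image'])
print(c['f'],-np.array(c['R']).T@c['t'])
for m in vision.masks_of('wrist','brown_mid')[:3]:
    v,u=np.nonzero(m['pixels'])
    W=[ray(c,a,b,64) for a,b in zip(u,v)];print(m['confidence'],m['xy'],m['pixels'].sum(),np.mean(W,0).round(1))
print(pr(c,np.array([597.,-107,64])))
E
```

```text
371.64829954431775 [ 514.1276903  -107.25975282  294.85763876]
0.89 [443.2, 230.0] 3247 [582.2 -19.6  64. ]
0.87 [290.7, 336.3] 3045 [ 663.8 -126.9   64. ]
0.57 [315.3, 246.9] 3306 [ 591.2 -107.8   64. ]
[316.71857396 252.10288245]
```

View pics/w1.png

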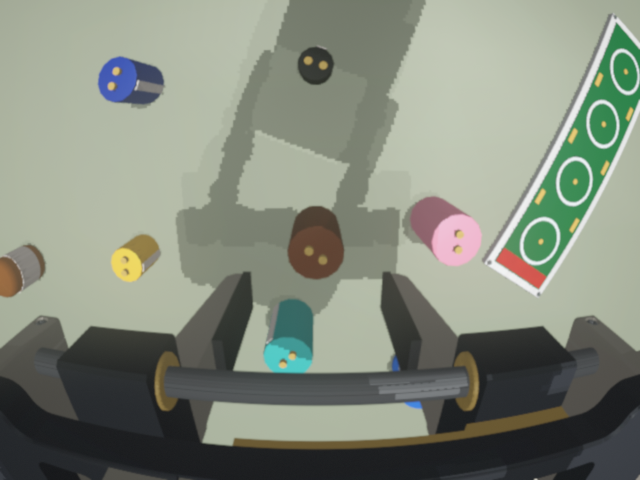

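The wrist picture shows the brown can at (316,240), centred between the fingers. Its terminals are around (315,255), where they were predicted. Pink (445,232) and turquoise (290,336) are clear of the fingers.

Call:
jog_arm([
  [[0.066, 0, 0, 0.033, 0], [0.066, 0, 0, 0.033, 0], [0.066, 0, 0, 0.033, 0], [0.066, 0, 0, 0, 0], [0.03, 0, 0, 0, 0]],
], newtons=20)

```text
time: 4.33
ee_pos: [594.4, -105.1, 214.5]
eef_rot: [0.002, -3.137, -0.003]
contact_force: [-0.5, 0.2, -0.1]
finger_gap: 61.4
grasp_force: 0.0
```

Call:
jog_arm([
  [[0.03, 0, 0, 0, 0], [0.03, 0, 0, 0, 0], [0.03, 0, 0, 0, 0], [0.03, 0, 0, 0, 0], [0.03, 0, 0, 0, 0]],
])

```text
time: 4.75
ee_pos: [596.7, -107.1, 218.2]
eef_rot: [0.001, 3.138, -0.002]
contact_force: [-0.4, 0.4, 7.3]
finger_gap: 37.5
grasp_force: 20.0
```

Call:
jog_arm([
  [[0.03, 0, 0, -0.03, 0], [0.03, 0, 0, -0.035, 0], [0.03, 0, 0, -0.035, 0], [0.03, 0.0161, 0.0303, 0, 0], [0.03, 0.0161, 0.0303, 0, 0]],
])

```text
time: 5.17
ee_pos: [564.5, -46.9, 319.5]
eef_rot: [0.005, 3.134, -0.003]
contact_force: [-0.1, 1.0, -2.6]
finger_gap: 37.6
grasp_force: 20.0
```

Call:
jog_arm([
  [[0.03, 0.0161, 0.0303, 0, 0], [0.03, 0.0161, 0.0303, 0, 0], [0.03, 0.0161, 0.0303, 0, 0], [0.03, 0.0161, 0.0303, 0, 0], [0.03, 0.0161, 0.0303, 0, 0]],
])

```text
time: 5.58
ee_pos: [481.9, 106.7, 316.0]
eef_rot: [0.001, 3.141, 0.0]
contact_force: [0.3, 0.3, -1.6]
finger_gap: 37.7
grasp_force: 20.0
```

Call:
jog_arm([
  [[0.03, 0.0161, 0.0303, 0, 0], [0.03, 0.0161, 0.0303, 0, 0], [0.03, 0.0161, 0.0303, 0, 0], [0.03, 0, 0, 0, 0], [0.03, 0, 0, 0, 0]],
])

```text
time: 6.0
ee_pos: [433.9, 197.4, 315.9]
eef_rot: [-0.005, 3.141, -0.0]
contact_force: [0.7, -0.8, -1.3]
finger_gap: 37.3
grasp_force: 20.0
```

```bash
python3 - <<'E'
from wr import *
c=cam('wrist');cv2.imwrite('pics/w2.png',c['image'])
for m in vision.masks_of('wrist','mark1')[:6]:
    v,u=np.nonzero(m['pixels']);(ex,ey),_,_=cv2.fitEllipse(cv2.convexHull(np.c_[u,v].astype(np.int32)))
    print(round(m['confidence'],2),np.round(m['xy']),m['pixels'].sum(),ray(c,ex,ey,8).round(1))
for w in [(608.1,99),(550.6,131.6),(493.1,163.6),(435.7,196)]: print(pr(c,np.array([*w,8])).round(1))
E
```

```text
0.92 [313. 226.] 2024 [435.6 195.9   8. ]
0.4 [279. 274.] 86 [479.1 160.9   8. ]
[218.8 390. ]
[244.5 346.5]
[275.7 292.7]
[313.3 228.9]
```

View pics/w2.png

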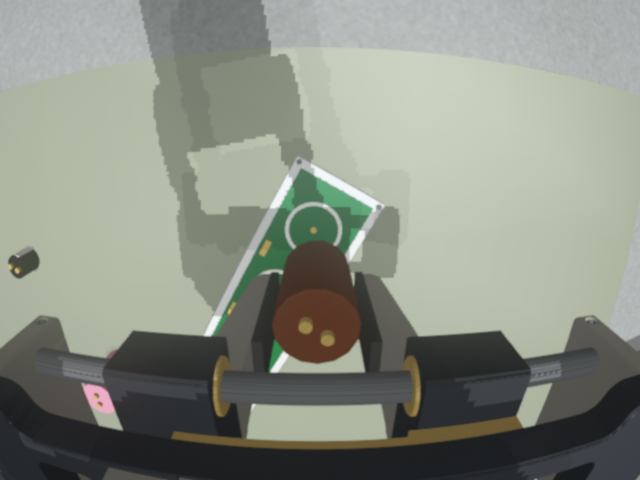

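The wrist view puts mark4 at (313,229) px, or (435.6,195.9) mm, which agrees with the top view. The brown can is held upright in the fingers at (317,320).

Call:
jog_arm([
  [[0.03, 0, 0, 0.035, 0], [0.03, 0, 0, 0.03, 0], [0.03, 0, 0, 0.016, 0], [0.03, 0, 0, 0.008, 0], [0.03, 0, 0, 0.0025, 0]],
])

```text
time: 6.52
ee_pos: [435.3, 195.0, 224.5]
eef_rot: [-0.003, -3.138, 0.003]
contact_force: [-11.5, -4.2, 23.6]
finger_gap: 37.4
grasp_force: 20.0
```

Call:
jog_arm([
  [[0.03, 0, 0, 0, 0], [0.03, 0, 0, 0, 0], [0.06, 0, 0, 0, 0], [0.06, 0, 0, 0, 0], [0.06, 0, 0, 0, 0]],
])

```text
time: 6.93
ee_pos: [435.2, 196.1, 224.6]
eef_rot: [0.001, 3.141, 0.0]
contact_force: [0.4, -0.6, 0.5]
finger_gap: 55.5
grasp_force: 0.0
```

Call:
jog_arm([
  [[0.06, 0, 0, 0, 0], [0.06, 0, 0, -0.02, 0], [0.06, 0, 0, -0.035, 0], [0.06, 0, 0, -0.035, 0], [0.06, 0, 0, 0, 0]],
])

```text
time: 7.35
ee_pos: [437.2, 196.9, 321.3]
eef_rot: [-0.0, 3.129, 0.003]
contact_force: [1.8, -0.5, 1.8]
finger_gap: 60.2
grasp_force: 0.0
```

Call:
jog_arm([
  [[0.06, -0.0031, -0.0368, 0, 0], [0.06, -0.0031, -0.0368, 0, 0], [0.06, -0.0031, -0.0368, 0, 0], [0.06, -0.0031, -0.0368, 0, 0], [0.06, -0.0031, -0.0368, 0, 0]],
])

```text
time: 7.77
ee_pos: [449.9, 10.8, 314.2]
eef_rot: [-0.001, 3.141, -0.0]
contact_force: [1.4, -0.6, -0.6]
finger_gap: 59.9
grasp_force: 0.0
```

Call:
jog_arm([
  [[0.064, -0.0031, -0.0368, 0, 0], [0.064, -0.0031, -0.0368, 0, 0], [0.064, -0.0031, -0.0368, 0, 0], [0.064, -0.0031, -0.0368, 0, 0], [0.064, -0.0031, -0.0368, 0, 0]],
])

```text
time: 8.18
ee_pos: [465.4, -173.5, 314.0]
eef_rot: [0.001, 3.141, -0.0]
contact_force: [0.9, 0.3, 0.8]
finger_gap: 64.1
grasp_force: 0.0
```

Call:
jog_arm([
  [[0.064, -0.0031, -0.0368, 0, 0], [0.064, -0.0031, -0.0368, 0, 0], [0.064, 0, 0, 0, 0], [0.064, 0, 0, 0, 0]],
])

```text
time: 8.52
ee_pos: [471.7, -246.7, 313.9]
eef_rot: [-0.005, -3.141, -0.001]
contact_force: [-0.3, 0.9, -0.2]
finger_gap: 63.9
grasp_force: 0.0
```

```bash
python3 - <<'E'
from wr import *
c=cam('wrist');cv2.imwrite('pics/w3.png',c['image'])
for k,p in (('blue',56),('black',32),('yellow',44)):
    i=c['image'];h=cv2.cvtColor(i,cv2.COLOR_BGR2HSV)
    for m in vision.masks_of('wrist',k+'_mid')[:3]:
        px=m['pixels']&(h[...,0]>10)&(h[...,0]<30)&(h[...,1]>90)
        v,u=np.nonzero(px);print(k,round(m['confidence'],2),np.round(m['xy']),len(u),ray(c,u.mean(),v.mean(),p).round(1) if len(u) else '')
print(pr(c,np.array([472.6,-245.5,56])),robot.state()['ee_pos'])
c=cam('top')
for m in vision.masks_of('top','brown_mid')[:4]:
    v,u=np.nonzero(m['pixels']);W=np.array([world(c,a,b,c['z_map'][b,a]) for a,b in zip(u,v)]);W=W[W[:,2]>np.median(W[:,2])-8];print(round(m['confidence'],2),W.mean(0).round(1))
E
```

```text
blue 0.57 [313. 239.] 76 [ 472.9 -248.2   56. ]
black 0.85 [483. 227.] 106 [ 469.8 -107.8   32. ]
yellow 0.74 [302. 365.] 318 [ 580.3 -259.6   44. ]
[316.36732036 248.49074169] [ 471.79420706 -243.86122674  313.90258785]
0.87 [587.4 -10.8  75.2]
0.79 [435.9 195.7  75.6]
0.65 [ 677.9 -128.    75.2]
```

View pics/w3.png

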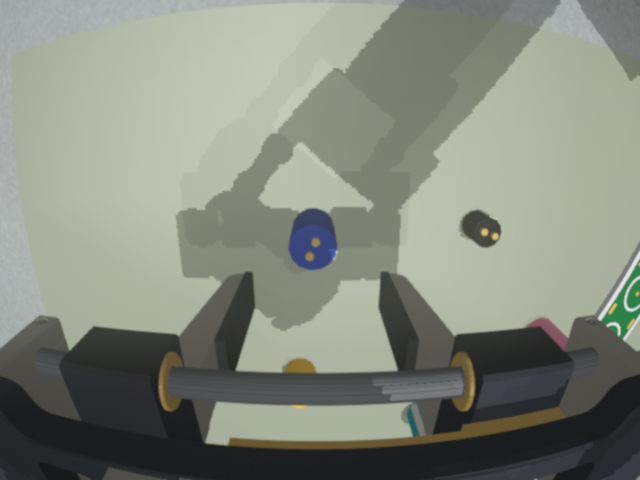

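The blue can is at (313,240) px between the fingers. From above, brown stands at (435.9,195.7), on mark4. Now gripping blue.

Call:
jog_arm([
  [[0.064, 0, -0.002, 0.035, 0], [0.064, 0, 0, 0.035, 0], [0.064, 0, 0, 0.035, 0], [0.064, 0, 0, 0, 0], [0.026, 0, 0, 0, 0]],
])

```text
time: 9.23
ee_pos: [471.2, -246.0, 208.0]
eef_rot: [0.001, -3.138, -0.005]
contact_force: [-0.1, 0.1, 0.7]
finger_gap: 59.2
grasp_force: 0.0
```

Call:
jog_arm([
  [[0.026, 0, 0, 0, 0], [0.026, 0, 0, 0, 0], [0.026, 0, 0, 0, 0], [0.026, 0, 0, 0, 0], [0.026, 0, 0, 0, 0]],
])

```text
time: 9.65
ee_pos: [472.6, -247.9, 211.3]
eef_rot: [0.001, 3.139, -0.004]
contact_force: [0.1, 0.6, 6.4]
finger_gap: 33.4
grasp_force: 20.0
```

Call:
jog_arm([
  [[0.026, 0, 0, -0.03, 0], [0.026, 0, 0, -0.035, 0], [0.026, 0, 0, -0.035, 0], [0.026, -0.0018, 0.0374, 0, 0], [0.026, -0.0018, 0.0374, 0, 0]],
])

```text
time: 10.07
ee_pos: [476.3, -173.4, 312.9]
eef_rot: [0.006, 3.135, -0.006]
contact_force: [0.4, 1.4, -1.1]
finger_gap: 33.8
grasp_force: 20.0
```

Call:
jog_arm([
  [[0.026, -0.0018, 0.0374, 0, 0], [0.026, -0.0018, 0.0374, 0, 0], [0.026, -0.0018, 0.0374, 0, 0], [0.026, -0.0018, 0.0374, 0, 0], [0.026, -0.0018, 0.0374, 0, 0]],
])

```text
time: 10.48
ee_pos: [484.1, 16.3, 309.6]
eef_rot: [0.001, 3.141, -0.0]
contact_force: [-0.2, 0.8, -1.4]
finger_gap: 33.7
grasp_force: 20.0
```

Call:
jog_arm([
  [[0.026, -0.0018, 0.0374, 0, 0], [0.026, -0.0018, 0.0374, 0, 0], [0.026, -0.0018, 0.0374, 0, 0], [0.026, -0.0018, 0.0374, 0, 0], [0.026, 0, 0, 0, 0]],
])

```text
time: 10.9
ee_pos: [491.0, 169.2, 309.7]
eef_rot: [-0.008, 3.141, 0.004]
contact_force: [-0.6, 0.8, -0.9]
finger_gap: 33.6
grasp_force: 20.0
```

Call:
jog_arm([
  [[0.026, 0, 0, 0, 0], [0.026, 0, 0, 0, 0], [0.026, 0, 0, 0, 0]],
])

```text
time: 11.15
ee_pos: [491.8, 163.0, 309.2]
eef_rot: [-0.003, -3.141, 0.001]
contact_force: [0.9, -0.7, -1.1]
finger_gap: 33.6
grasp_force: 20.0
```

Lowering by 0.0915 and releasing.

Call:
jog_arm([
  [[0.026, -0.001, 0, 0.035, 0], [0.026, 0, 0, 0.03, 0], [0.026, 0, 0, 0.016, 0], [0.026, 0, 0, 0.008, 0], [0.026, 0, 0, 0.0025, 0]],
])

```text
time: 11.57
ee_pos: [492.6, 162.7, 217.9]
eef_rot: [-0.003, -3.138, 0.002]
contact_force: [-11.5, -3.3, 23.2]
finger_gap: 33.9
grasp_force: 20.0
```

Call:
jog_arm([
  [[0.026, 0, 0, 0, 0], [0.026, 0, 0, 0, 0], [0.054, 0, 0, 0, 0], [0.054, 0, 0, 0, 0], [0.054, 0, 0, 0, 0]],
])

```text
time: 11.98
ee_pos: [493.0, 163.9, 218.1]
eef_rot: [0.001, 3.141, 0.0]
contact_force: [-0.2, 0.1, 0.2]
finger_gap: 51.3
grasp_force: 0.0
```

Call:
jog_arm([
  [[0.054, 0, 0, 0, 0], [0.054, 0, 0, -0.02, 0], [0.054, 0, 0, -0.035, 0], [0.054, 0, 0, -0.035, 0], [0.054, 0, 0, 0, 0]],
])

```text
time: 12.4
ee_pos: [495.3, 164.5, 315.1]
eef_rot: [-0.0, 3.129, 0.002]
contact_force: [0.6, 0.8, -0.0]
finger_gap: 53.8
grasp_force: 0.0
```

Call:
jog_arm([
  [[0.056, -0.0103, -0.0353, 0, 0], [0.056, -0.0103, -0.0353, 0, 0], [0.056, -0.0103, -0.0353, 0, 0], [0.056, -0.0103, -0.0353, 0, 0], [0.056, -0.0103, -0.0353, 0, 0]],
])

```text
time: 12.82
ee_pos: [544.3, -14.0, 307.5]
eef_rot: [-0.0, 3.141, -0.0]
contact_force: [0.4, 0.7, -0.4]
finger_gap: 55.6
grasp_force: 0.0
```

Call:
jog_arm([
  [[0.06, -0.0103, -0.0353, 0, 0], [0.06, -0.0103, -0.0353, 0, 0], [0.06, -0.0103, -0.0353, 0, 0], [0.06, -0.0103, -0.0353, 0, 0], [0.06, -0.0103, -0.0353, 0, 0]],
])

```text
time: 13.23
ee_pos: [595.8, -190.7, 307.3]
eef_rot: [-0.001, -3.141, -0.0]
contact_force: [-0.5, -0.1, -0.4]
finger_gap: 60.3
grasp_force: 0.0
```

Call:
jog_arm([
  [[0.06, -0.0103, -0.0353, 0, 0], [0.06, -0.0103, -0.0353, 0, 0], [0.06, 0, 0, 0, 0], [0.06, 0, 0, 0, 0], [0.06, 0, 0, 0, 0]],
])

```text
time: 13.65
ee_pos: [616.0, -259.0, 307.0]
eef_rot: [-0.001, -3.141, -0.002]
contact_force: [0.1, 0.7, 0.6]
finger_gap: 59.9
grasp_force: 0.0
```

```bash
cat > chk.py <<'E'
from wr import *
k,H=sys.argv[1],float(sys.argv[2])
c=cam('wrist');h=cv2.cvtColor(c['image'],cv2.COLOR_BGR2HSV)
for m in vision.masks_of('wrist',k+'_mid')[:3]:
    v,u=np.nonzero(m['pixels'])
    W=np.array([ray(c,a,b,z) for a,b in zip(u,v) for z in (H/2,)]);hi=W.mean(0)
    print(k,round(m['confidence'],2),np.round(m['xy']),len(u),'mid est',hi.round(1))
s=robot.state();print(s['ee_pos'].round(1),Ro.from_rotvec(s['eef_rot']).as_matrix()[:,2].round(3))
c=cam('top')
for k in ['brown','blue','yellow','black']:
  for m in vision.masks_of('top',k+'_mid')[:4]:
    v,u=np.nonzero(m['pixels']);W=np.array([world(c,a,b,c['z_map'][b,a]) for a,b in zip(u,v)]);W=W[W[:,2]>np.median(W[:,2])-8];print(k,round(m['confidence'],2),W.mean(0).round(1))
E
python3 chk.py yellow 44
```

```text
yellow 0.7 [121. 261.] 3543 mid est [ 640.1 -421.2   22. ]
yellow 0.69 [313. 238.] 1788 mid est [ 618.7 -261.7   22. ]
[ 616.1 -258.1  307.4] [-0.001  0.001 -1.   ]
brown 0.84 [ 678.9 -128.1   71.1]
brown 0.73 [586.7 -11.1  82.4]
brown 0.7 [434.9 195.5  75.9]
blue 0.9 [492.7 163.2  64.7]
blue 0.23 [438.9 180.7  23.2]
yellow 0.49 [ 608.  -261.7   39.3]
black 0.53 [ 607.  -260.3   39.3]
```

Call:
jog_arm([
  [[0.06, 0, -0.001, 0.035, 0], [0.06, 0, 0, 0.035, 0], [0.06, 0, 0, 0.035, 0], [0.06, 0, 0, 0, 0], [0.022, 0, 0, 0, 0]],
])

```text
time: 14.42
ee_pos: [615.4, -259.6, 200.9]
eef_rot: [0.0, -3.137, -0.004]
contact_force: [-0.0, -1.4, 0.5]
finger_gap: 55.4
grasp_force: 0.0
```

Call:
jog_arm([
  [[0.022, 0, 0, 0, 0], [0.022, 0, 0, 0, 0], [0.022, 0, 0, 0, 0], [0.022, 0, 0, 0, 0], [0.022, 0, 0, 0, 0]],
])

```text
time: 14.83
ee_pos: [617.1, -261.0, 205.2]
eef_rot: [0.0, 3.138, -0.003]
contact_force: [-0.6, 0.8, 6.4]
finger_gap: 29.4
grasp_force: 20.0
```

Call:
jog_arm([
  [[0.022, 0, 0, -0.03, 0], [0.022, 0, 0, -0.035, 0], [0.022, 0, 0, -0.035, 0], [0.022, 0.006, 0.0357, 0, 0], [0.022, 0.006, 0.0357, 0, 0]],
])

```text
time: 15.25
ee_pos: [605.0, -190.3, 307.0]
eef_rot: [0.005, 3.134, -0.006]
contact_force: [0.9, 0.8, -1.7]
finger_gap: 29.5
grasp_force: 20.0
```

Call:
jog_arm([
  [[0.022, 0.006, 0.0357, 0, 0], [0.022, 0.006, 0.0357, 0, 0], [0.022, 0.006, 0.0357, 0, 0], [0.022, 0.006, 0.0357, 0, 0], [0.022, 0.006, 0.0357, 0, 0]],
])

```text
time: 15.67
ee_pos: [573.6, -9.0, 303.1]
eef_rot: [0.001, 3.141, -0.0]
contact_force: [0.7, -0.8, 0.1]
finger_gap: 29.7
grasp_force: 20.0
```

Call:
jog_arm([
  [[0.022, 0.006, 0.0357, 0, 0], [0.022, 0.006, 0.0357, 0, 0], [0.022, 0.006, 0.0357, 0, 0], [0.022, 0.006, 0.0357, 0, 0], [0.022, 0, 0, 0, 0]],
])

```text
time: 16.08
ee_pos: [548.7, 137.4, 303.0]
eef_rot: [0.008, -3.141, -0.004]
contact_force: [-0.2, 0.0, -0.6]
finger_gap: 29.5
grasp_force: 20.0
```

Call:
jog_arm([
  [[0.022, 0, 0, 0, 0], [0.022, 0, 0, 0, 0], [0.022, 0, 0, 0, 0]],
])

```text
time: 16.33
ee_pos: [550.7, 131.0, 302.9]
eef_rot: [0.003, 3.141, -0.001]
contact_force: [0.7, 0.1, -0.9]
finger_gap: 29.6
grasp_force: 20.0
```

Call:
jog_arm([
  [[0.022, 0, 0, 0.035, 0], [0.022, 0, 0, 0.03, 0], [0.022, 0, 0, 0.016, 0], [0.022, 0, 0, 0.008, 0], [0.022, 0, 0, 0.0025, 0]],
])

```text
time: 16.75
ee_pos: [550.4, 130.8, 211.6]
eef_rot: [-0.003, -3.138, 0.001]
contact_force: [-11.7, -2.1, 22.8]
finger_gap: 30.0
grasp_force: 20.0
```

Call:
jog_arm([
  [[0.022, 0, 0, 0, 0], [0.022, 0, 0, 0, 0], [0.05, 0, 0, 0, 0], [0.05, 0, 0, 0, 0], [0.05, 0, 0, 0, 0]],
])

```text
time: 17.17
ee_pos: [550.6, 131.9, 211.5]
eef_rot: [0.001, 3.141, -0.0]
contact_force: [0.5, -0.6, 0.7]
finger_gap: 47.3
grasp_force: 0.0
```

Call:
jog_arm([
  [[0.05, 0, 0, 0, 0], [0.05, 0, 0, -0.02, 0], [0.05, 0, 0, -0.035, 0], [0.05, 0, 0, -0.035, 0], [0.05, 0, 0, 0, 0]],
])

```text
time: 17.58
ee_pos: [552.9, 132.4, 308.9]
eef_rot: [0.0, 3.129, 0.001]
contact_force: [1.0, 0.6, 1.5]
finger_gap: 50.2
grasp_force: 0.0
```

Call:
jog_arm([
  [[0.05, 0.0116, -0.0341, 0, 0], [0.05, 0.0116, -0.0341, 0, 0], [0.05, 0.0116, -0.0341, 0, 0], [0.055, 0.0116, -0.0341, 0, 0], [0.055, 0.0116, -0.0341, 0, 0]],
])

```text
time: 18.0
ee_pos: [491.4, -39.5, 301.0]
eef_rot: [-0.001, 3.141, -0.0]
contact_force: [0.3, -1.1, -0.1]
finger_gap: 55.1
grasp_force: 0.0
```

Call:
jog_arm([
  [[0.055, 0.0116, -0.0341, 0, 0], [0.055, 0.0116, -0.0341, 0, 0], [0.055, 0, 0, 0, 0], [0.055, 0, 0, 0, 0], [0.055, 0, 0, 0, 0]],
])

```text
time: 18.42
ee_pos: [469.1, -106.1, 301.0]
eef_rot: [-0.001, -3.142, -0.001]
contact_force: [-0.5, 0.8, 0.1]
finger_gap: 54.9
grasp_force: 0.0
```

```bash
python3 chk.py black 32
```

```text
black 0.68 [312. 237.] 1252 mid est [ 470.4 -107.8   16. ]
[ 469.3 -105.3  301. ] [-0.  0. -1.]
brown 0.87 [588.9 -10.1  63.8]
brown 0.55 [ 679.  -128.    71.1]
blue 0.64 [491.9 160.3  74.2]
```

Call:
jog_arm([
  [[0.055, 0, -0.002, 0.035, 0], [0.055, 0, 0, 0.035, 0], [0.055, 0, 0, 0.025, 0], [0.055, 0, 0, 0.01, 0], [0.018, 0, 0, 0, 0]],
])

```text
time: 19.18
ee_pos: [467.9, -107.6, 193.9]
eef_rot: [0.0, -3.137, -0.004]
contact_force: [0.1, -0.6, 0.0]
finger_gap: 50.3
grasp_force: 0.0
```

Call:
jog_arm([
  [[0.018, 0, 0, 0, 0], [0.018, 0, 0, 0, 0], [0.018, 0, 0, 0, 0], [0.018, 0, 0, 0, 0], [0.018, 0, 0, 0, 0]],
])

```text
time: 19.6
ee_pos: [470.0, -108.9, 197.9]
eef_rot: [0.0, 3.139, -0.002]
contact_force: [-0.3, 0.4, 7.4]
finger_gap: 25.2
grasp_force: 20.0
```

Call:
jog_arm([
  [[0.018, 0, 0, 0, 0], [0.018, 0, 0, 0, 0]],
])

```text
time: 19.77
ee_pos: [470.0, -108.9, 197.9]
eef_rot: [0.0, 3.139, -0.002]
contact_force: [-0.6, -0.4, 7.4]
finger_gap: 25.2
grasp_force: 20.0
```

Call:
jog_arm([
  [[0.018, 0, 0, -0.03, 0], [0.018, 0, 0, -0.035, 0], [0.018, 0, 0, -0.035, 0], [0.018, -0.0198, 0.0297, 0, 0], [0.018, -0.0198, 0.0297, 0, 0]],
])

```text
time: 20.18
ee_pos: [510.0, -49.8, 300.1]
eef_rot: [0.006, 3.134, -0.004]
contact_force: [0.6, -0.9, -0.9]
finger_gap: 25.5
grasp_force: 20.0
```

Call:
jog_arm([
  [[0.018, -0.0198, 0.0297, 0, 0], [0.018, -0.0198, 0.0297, 0, 0], [0.018, -0.0198, 0.0297, 0, 0], [0.018, -0.0198, 0.0297, 0, 0], [0.018, -0.0198, 0.0297, 0, 0]],
])

```text
time: 20.6
ee_pos: [608.4, 101.1, 296.5]
eef_rot: [0.0, 3.141, -0.0]
contact_force: [-0.2, -0.7, -0.5]
finger_gap: 25.5
grasp_force: 20.0
```

Call:
jog_arm([
  [[0.018, 0, 0, 0, 0], [0.018, 0, 0, 0, 0], [0.018, 0, 0, 0, 0], [0.018, 0, 0, 0, 0]],
])

```text
time: 20.93
ee_pos: [607.3, 98.5, 296.2]
eef_rot: [-0.002, -3.141, 0.001]
contact_force: [1.0, 0.3, -1.0]
finger_gap: 25.6
grasp_force: 20.0
```

```bash
python3 - <<'E'
from wr import *
c=cam('wrist');cv2.imwrite('pics/w4.png',c['image'])
for m in vision.masks_of('wrist','mark1')[:6]:
    v,u=np.nonzero(m['pixels']);(ex,ey),_,_=cv2.fitEllipse(cv2.convexHull(np.c_[u,v].astype(np.int32)))
    print(round(m['confidence'],2),np.round(m['xy']),m['pixels'].sum(),ray(c,ex,ey,8).round(1))
print(pr(c,np.array([608.1,99,8])))
E
```

```text
0.87 [430.  31.] 508 [440.9 193.1   8. ]
0.8 [341. 150.] 1084 [550.8 131.2   8. ]
0.63 [316. 237.] 2678 [608.4  99.2   8. ]
0.58 [392.  97.] 837 [493.7 163.1   8. ]
[315.73144129 235.29785934]
```

View pics/w4.png

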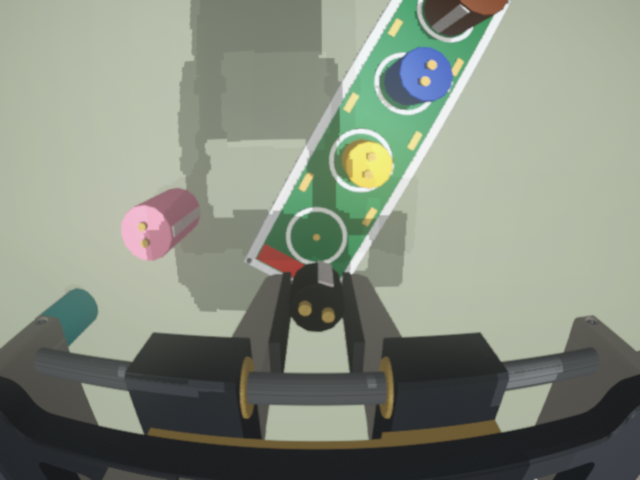

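Yellow (362,163), blue (418,78) and brown (458,12) stand upright in their rings. The empty mark1 is at (316,236) px, or (608.4,99.2) mm, as planned. The black can is held at (315,300), so I'm lowering it.

Call:
jog_arm([
  [[0.018, 0, 0, 0.035, 0], [0.018, 0, 0, 0.03, 0], [0.018, 0, 0, 0.016, 0], [0.018, 0, 0, 0.008, 0], [0.018, 0, 0, 0.0025, 0]],
])

```text
time: 21.45
ee_pos: [607.1, 98.6, 204.6]
eef_rot: [-0.002, -3.138, 0.0]
contact_force: [-6.2, 0.2, 13.4]
finger_gap: 25.2
grasp_force: 20.0
```

Call:
jog_arm([
  [[0.018, 0, 0, 0, 0], [0.018, 0, 0, 0, 0], [0.044, 0, 0, 0, 0], [0.044, 0, 0, 0, 0], [0.044, 0, 0, 0, 0]],
])

```text
time: 21.87
ee_pos: [607.9, 99.2, 205.2]
eef_rot: [0.001, 3.141, -0.0]
contact_force: [-0.2, -0.6, 0.2]
finger_gap: 42.9
grasp_force: 0.0
```

Call:
jog_arm([
  [[0.044, 0, 0, 0, 0], [0.044, 0, 0, -0.02, 0], [0.044, 0, 0, -0.035, 0], [0.044, 0, 0, -0.035, 0], [0.044, 0, 0, -0.035, 0]],
])

```text
time: 22.28
ee_pos: [607.4, 99.4, 330.9]
eef_rot: [-0.0, -3.141, -0.0]
contact_force: [0.4, 0.1, -0.0]
finger_gap: 44.0
grasp_force: 0.0
```

Call:
jog_arm([
  [[0.044, 0.01, -0.035, 0, 0], [0.044, 0.01, -0.035, 0, 0], [0.044, 0.01, -0.035, 0, 0], [0.044, 0.01, -0.035, 0, 0], [0.044, 0.01, -0.035, 0, 0]],
])

```text
time: 22.7
ee_pos: [556.9, -76.9, 330.0]
eef_rot: [-0.0, 3.141, -0.0]
contact_force: [-0.0, -0.8, 0.2]
finger_gap: 43.8
grasp_force: 0.0
```

Call:
jog_arm([
  [[0.044, 0.01, -0.035, 0, 0], [0.044, 0.01, -0.035, 0, 0], [0.044, 0, 0, 0, 0], [0.044, 0, 0, 0, 0], [0.044, 0, 0, 0, 0]],
])

```text
time: 23.12
ee_pos: [537.7, -145.2, 329.7]
eef_rot: [0.001, 3.142, 0.001]
contact_force: [-0.5, 0.4, 0.9]
finger_gap: 43.8
grasp_force: 0.0
```

```bash
python3 - <<'E'
from h import *
c=cam('top')
for k in ['brown','blue','yellow','black','flux','reel']:
  for m in vision.masks_of('top',k+('_mid' if k not in('flux','reel') else ''))[:3]:
    v,u=np.nonzero(m['pixels']);W=np.array([world(c,a,b,c['z_map'][b,a]) for a,b in zip(u,v)]);W=W[W[:,2]>np.median(W[:,2])-8];print(k,round(m['confidence'],2),W.mean(0).round(1))
i=c['image'][170:370,130:450];s=cam('side')['image'][150:300,160:400]
cv2.imwrite('pics/f.png',np.vstack([cv2.resize(i,(480,300)),cv2.resize(s,(480,300))]))
E
```

```text
brown 0.9 [587.  -10.9  78.9]
brown 0.81 [ 679.3 -125.    86.4]
brown 0.8 [435.9 195.1  79. ]
blue 0.51 [492.6 163.2  64.6]
blue 0.45 [605.6  98.9  44.6]
yellow 0.53 [549.2 130.3  54.9]
black 0.74 [549.5 131.3  54.3]
black 0.43 [605.6  98.9  44.6]
flux 0.9 [ 629.6 -403.1   70.2]
reel 0.77 [734.6  -5.2  45.6]
reel 0.73 [549.6 131.   54.6]
reel 0.69 [489.8 152.8   9.4]
```

View pics/f.png

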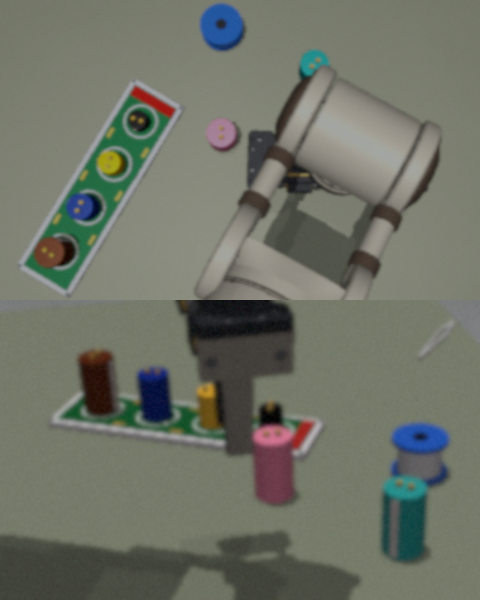

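The four cans stand upright in the order black, yellow, blue, brown from the red end. Each is within about 3 mm of its ring, and the arm is clear of everything.

```bash
python3 -c "
from cell import robot
print(robot.finish_job())"
```

```text
the job is handed in; nothing more can be done
None
```

The job is handed in, with no verdict shown: black, yellow, blue and brown stand upright on rings 1 to 4 from the red end, each within about 3 mm of its ring's centre by the top camera, all released, and the arm never came near the flux bottle or the reel.

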